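# Let the lamp housing down on its pawl winch

## Robot

A 7-joint arm with a two-finger parallel gripper is mounted at the origin on the work surface. World frame = base frame: x ahead of the robot, y to its left, z up, the work surface at z = 0. Lengths are in m, angles in rad, forces in N, time in s.
With the tool pointing down it reaches from about 0.35 to 0.9 m from the base axis. Payload 8.1 kg.
Tool frame: the origin (TCP) lies on the mounting face of the last link; the fingertips stand 178 mm ahead of it and the grasp point (between the pads) lies 159 mm ahead of it (robot.nose_length is the distance from the TCP to the fingertips, in m); z points along the fingers, y is the direction in which the jaws open and shut (so a half turn about z gives the same grasp; the last joint's range is limited). The gripper opens to 92 mm and grips with 3 to 60 N. Pads are 19 mm wide; open, the fingers measure 130 mm over their backs; the gripper's body (75 mm by 190 mm) begins 47 mm behind the grasp point.
Start: joints at [-1.375, 0.434, 0.025, 1.573, -0.012, 1.134, -0.075], TCP at [0.184, 0.597, 0.405] pointing down, gripper open.
Joint ranges: [-2.62, 2.62], [-0.44, 2.09], [-1.27, 1.32], [0.08, 2.57], [-1.32, 4.46], [0.12, 2], [-2.74, 2.74]. Speed limits (rad/s): [2.22, 2.22, 3.01, 3.01, 3.14, 3.14, 3.14].

## Interface

Orientations are given as a rotation vector (axis times angle).
In Python, from workcell import sensors, imaging, workorder, robot gives the robot as it stands.
- The arm moves only by the shell command python3 -m handwheel 'ROWS' [FORCE]. ROWS is JSON, a list that holds one entry, the list of rows, each a list of 7 numbers: the shift along the tool's x, y, z in mm, then the turn, a rotation vector about the tool's x, y, z in degrees, then the opening, from 0 (shut) to 1 (fully open). A call has 1 to 10 rows; each row shifts and turns the commanded pose from where the row before left it, along the tool's axes as they then stand; what a row does not reach is not made up. A row lasts 1/12 s, in which the tool goes at most 41.7 mm and 7.16 degrees, less where a joint would pass 70% of its speed; a pose out of reach is approached as far as the arm can. A call with a gripper value outside its range is refused whole. The fingers move at their own pace and stop on an object; FORCE is the grip in N (left out, the last holds). Time passes only in rows, so rows that do not move let the fingers close. It gives the time, the measured TCP pose, the force and the opening at its end, in the units of the state.
- sensors.sense(): the state, without advancing time (a new reading comes with each control period).
- imaging.grab_frame(name): name is "side" or "top" or "wrist"; returns a dict with "pixels" (420x560x3 uint8, blue, green, red), "z_map" (420x560 float32, m along the optical axis (not along the pixel's ray), 0 where there is no reading), "intrinsics" (3x3 intrinsics, pixels), "k1" (the pictures are not rectified: a ray, as slopes to the right and down, at radius r is drawn at 1 + k1 r^2 times it, then the intrinsics apply), "origin" and "attitude" of the camera in the world; the wrist camera has in their place "tool_from_camera" (4x4, takes a point from camera to tool coordinates, whose origin is the TCP and whose axes are the flange's). Camera axes: x right, y up, looking along -z (the intrinsics and any distortion apply to the point x, -y, -z); pixel columns grow to the right and rows downward; lengths in m; the calibration is good to about 2 mm. A picture is of the moment at which its call begins: read the wrist's pose just before it.
- workorder.close_job(): hands the job in, once; it reports no verdict.
The state is a dict: "t": time; "joint_pos": joint angles; "joint_velocities": joint speeds; "effort": joint torques, N m; "eef_pos": TCP position; "orientation": TCP orientation; "contact_force": force on the tool from outside, world axes, zero at the start; "wrist_torque": the same for the moment, N m; "finger_gap": opening from 0.0 (shut) to 1.0 (fully open).
Only numpy, scipy, OpenCV 4.12 (cv2) and the standard library are available. Lean on these libraries where they do the work, as an engineer would, in place of code of your own. Each camera call takes 0.05 s, during which the arm holds its last target.

## Task

Let the raised lamp housing down gently onto the seat plate of the post below it: take hold of the winch's crank handle, pull it up to lift the spring pawl out of the ratchet ring, and let the crank turn back slowly against the weight. Stop as soon as the housing rests on the plate, without forcing it down, then lower the handle and let go; the housing must be left sitting on the plate with its weight on it. Leave everything else on the table alone.

Things in the scene. Friction and masses are not known exactly. Their poses are not given: they have to be found in the camera images.
- handle_grip (a point): Middle of the crank handle's upright black sleeve (22 mm diameter, from 18 mm below to 20 mm above this point); round cap 34 mm wide from 20 to 29 mm above. With the handle down the steel crank arm, 18 mm wide, has its top 22 mm below this point, its hub 16 mm below. Nothing else within 60 mm is higher. The sleeve turns freely about its upright axis: a gripper may keep its yaw as the crank turns.
- winch_axis (a point): Point on the crank's upright axis, level with handle_grip when the handle is down (105 mm above the table). The handle circles it at 65 mm radius. Its x and y axes turn with the whole winch unit, which stands differently each time. In them the lamp is centred at x +30, y -200 mm, and the 325 mm tall column beyond it at y -270 to -320 mm: keep the hand clear of both.
- crank (a joint): Turn of the crank, rad; 0 at the start (pawl against a ratchet tooth, weight on it). Positive = counter-clockwise from above = lets the lamp down, 25 mm per rad; negative winds up. At 0 the handle lies 0.17 rad counter-clockwise of winch_axis's x axis. Range -0.4 to 2.6. The weight pushes the handle in the positive way with about 4 to 6 N.
- pawl (a joint): How far handle and pawl are pulled straight up, m: 0 down, 0.014 at the upper stop. A spring holds them down: 5 N at 0, 7 N at the top, plus 1 N of weight. Ratchet teeth are 8 mm high, 18 degrees apart; the pawl, a steel block under the handle, is clear of them from 0.008 on. Let go, it springs down on or between teeth and stops the crank from turning the positive way past the next tooth.
- carriage (a joint): How far the lamp's carriage has been let down, m: 0 at the start, greater = lower (0.025 x crank angle). Geared to the crank both ways: turning on after the lamp has landed presses it onto the plate. More than 0.05 m/s is too fast for the lamp.
- lamp: Finned black lamp housing on the carriage, 1.3 kg in all, 85 x 80 x 93 mm. Origin: centre of the underside of its 56 mm square foot. Below it a 66 mm steel seat plate on a rubber mount (gives 1 mm per 5 N) on a post of varying height: the lamp touches it after 25 to 50 mm, just where is not measured but felt: the weight's push on the handle fades over the next 2 to 3 mm. Over 24 N on the plate does damage.
- objective: Bystander, to be left alone: objective lens, aluminium, 34 mm wide, 46 mm tall, standing on the base plate. Origin at the centre of its underside.
- dish: Bystander, to be left alone: clear shallow dish, 60 mm wide, 14 mm tall, on the base plate. Origin at the centre of its underside.
- reagent: Bystander, to be left alone: amber bottle 110 mm tall. Origin at the centre of its underside.
- slide_box: Bystander, to be left alone: grey box 90 x 120 x 35 mm. Origin at the centre of its underside.
- driver: Bystander, to be left alone: screwdriver. Origin at the centre of its underside.
- lens_ring: Bystander, to be left alone: black ring 52 mm wide. Origin at the centre of its underside.
- vial: Bystander, to be left alone: small clear jar 50 mm tall. Origin at the centre of its underside.

How it is judged:
By the outcome, as a careful person would: the job done as asked, in the order asked, and still so for the second after the job is handed in, with the robot touching nothing.
It also fails if it takes over 64 s, if anything falls off the work surface, if the arm or the gripper's body presses on something with over 40 N, if the wrist force passes 120 N, or if a joint passes its speed limit or range.

## Working session

There is one attempt and no reset: what is moved stays moved. The work goes in short steps, Python scripts to look and compute and a shell command to move; the robot and the scene stay as the last step left them, time stands still between calls to the robot, and variables do not carry over. Pictures are saved under pics/ and viewed, and the job is handed in when it is done.

```bash
ls; mkdir -p pics; cat > h.py <<'E'
import numpy as np, cv2
from workcell import sensors, imaging, workorder, robot
from scipy.spatial.transform import Rotation as R
def snap(n,f):
    s=sensors.sense(); d=imaging.grab_frame(n); cv2.imwrite('pics/'+f+'.png',d['pixels']); d['s']=s
    import pickle; pickle.dump(d,open('pics/'+f+'.pkl','wb')); return d
def att(a):
    a=np.array(a); return a if a.shape==(3,3) else R.from_rotvec(a).as_matrix()
def pt(d,u,v,z=None):
    K=d['intrinsics'];k=d['k1'] 
    if z is None: z=d['z_map'][int(v),int(u)]
    x,y=(u-K[0][2])/K[0][0],(v-K[1][2])/K[1][1]
    rd=np.hypot(x,y); r=rd
    for _ in range(30): r=rd/(1+k*r*r)
    s=r/rd if rd>0 else 1
    c=np.array([x*s*z,-y*s*z,-z])
    if 'tool_from_camera' in d:
        t=np.array(d['tool_from_camera'])@np.r_[c,1]
        return R.from_rotvec(d['s']['orientation']).as_matrix()@t[:3]+d['s']['eef_pos']
    return att(d['attitude'])@c+np.array(d['origin'])
E
python3 - <<'E'
from h import *
s=sensors.sense();print(s)
for n in('side','top','wrist'):
    d=snap(n,n+'0'); print(n,d.get('origin'),d.get('attitude'),d['intrinsics'],d['k1'])
E
```

```text
pics
{'t': 0.0, 'joint_pos': array([-1.37459325,  0.43524552,  0.02497016,  1.57407645, -0.01162253,
        1.13397441, -0.07508567]), 'joint_velocities': array([ 0.00055384,  0.00069081, -0.00105555, -0.00079025,  0.00010757,
       -0.00042857, -0.00094421]), 'effort': array([-2.61732042e-03, -6.67859888e+01,  9.83480997e-01, -3.14461827e+01,
       -6.08221767e-02,  4.30641964e-02,  1.39301678e-04]), 'eef_pos': array([0.18394538, 0.59709026, 0.40393869]), 'orientation': array([-4.67694545e-01, -3.10647022e+00,  2.44177169e-03]), 'contact_force': array([ 0.6525246 ,  0.48344879, -0.48282284]), 'wrist_torque': array([-0.02379715, -0.02390488, -0.04979841]), 'finger_gap': 0.9962585063344239}
side [ 0.76841363 -1.07588199  0.84975093] [0.98210846 0.11966498 0.23660931] [[438.24788657   0.         278.61626891]
 [  0.         438.24788657 218.11542165]
 [  0.           0.           1.        ]] 0.025901156626064507
top [ 0.32119351 -0.01112128  1.54969436] [ 0.09281345 -0.0912633  -1.53961867] [[534.33047228   0.         280.02823074]
 [  0.         534.33047228 213.18255573]
 [  0.           0.           1.        ]] 0.07071272699868536
wrist None None [[333.86745951   0.         284.62126613]
 [  0.         333.86745951 214.06527351]
 [  0.           0.           1.        ]] -0.06839689410900507
```

View pics/side0.png

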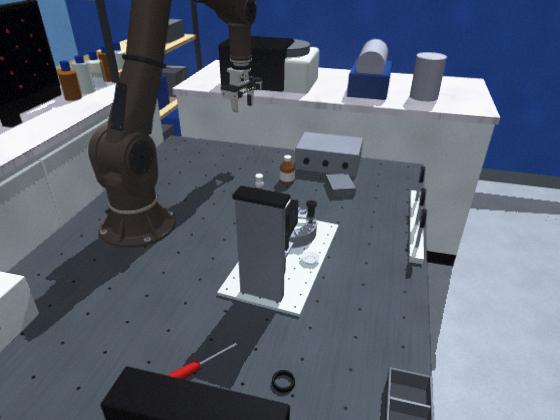

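View pics/top0.png

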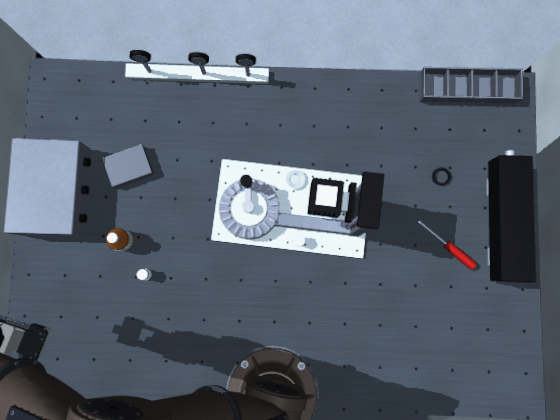

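View pics/wrist0.png

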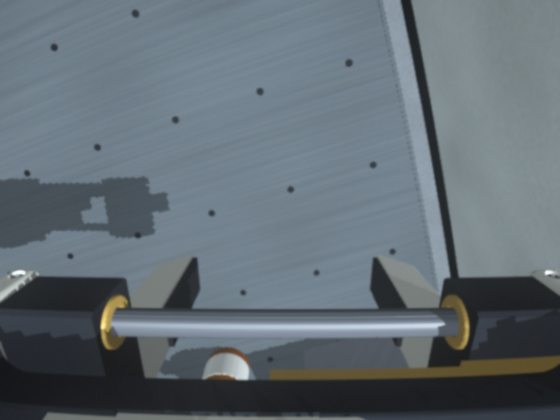

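The top view shows the winch ring near (249,208), the handle cap near (246,181), the lamp at (326,197) and the column at (371,200). I'll enlarge it.

```bash
python3 - <<'E'
from h import *
import pickle
d=pickle.load(open('pics/top0.pkl','rb'))
c=d['pixels'][150:265,205:395]; cv2.imwrite('pics/topc.png',cv2.resize(c,None,fx=4,fy=4,interpolation=cv2.INTER_CUBIC))
for u,v in [(246,181),(250,208),(247,195),(326,197),(371,180),(371,220)]: print(u,v,d['z_map'][v,u],pt(d,u,v))
E
```

```text
246 181 1.4398857 [0.57354994 0.08690289 0.12987374]
250 208 1.4683213 [0.50524756 0.0757269  0.0931376 ]
247 195 1.4861685 [0.54311943 0.08616105 0.07967035]
326 197 1.3108773 [ 0.51772156 -0.11909013  0.25262144]
371 180 1.2444763 [ 0.5499624  -0.21681061  0.3230289 ]
371 220 1.228649 [ 0.45595949 -0.21691731  0.32785667]
```

View pics/topc.png

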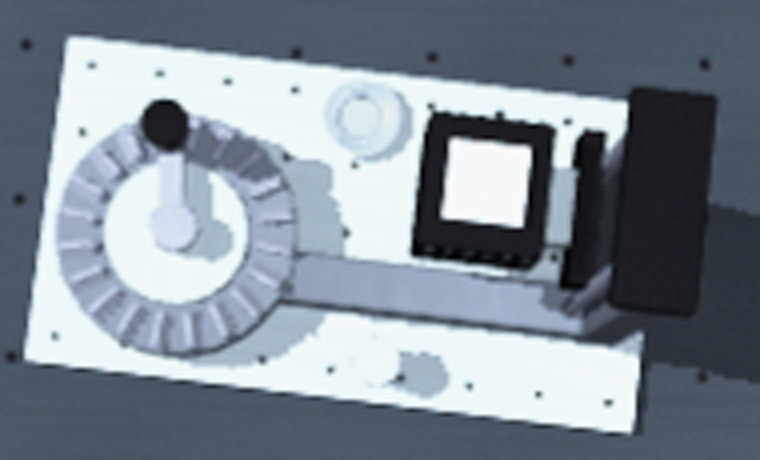

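The crop puts the cap centre at crop (165,125), i.e. px (246.25,181.25), and the hub at (174,226), i.e. px (248.5,206.5). Next I'll compute the geometry.

```bash
cat >> h.py <<'E'
def rel(target,yaw_y=None):
    """target TCP pos; shift in tool axes mm"""
    s=sensors.sense(); M=R.from_rotvec(s['orientation']).as_matrix()
    return (M.T@(np.array(target)-s['eef_pos'])*1000).round(1)
E
python3 - <<'E'
from h import *
import pickle
d=pickle.load(open('pics/top0.pkl','rb'));o=np.array(d['origin'])
def atz(u,v,h):
    p=pt(d,u,v,1.4); r=p-o; return o+r*(h-o[2])/r[2]
c=atz(246.25,181.25,.134);a=atz(248.5,206.5,.089)
print(c,a,c-a,np.linalg.norm((c-a)[:2]),np.arctan2(*(c-a)[1::-1]))
l=atz(326.5,195.5,.253);print('lamp',l,l-a)
# board edge
e1=atz(222,160,.01);e2=atz(362,175,.01);print(np.arctan2(*(e1-e2)[[0,1]]))
s=d['s'];M=R.from_rotvec(s['orientation']).as_matrix();print(M)
print(rel([c[0],c[1],.105+.159+.08]))
# ring fit via depth centre? column corners
E
```

```text
[0.57215651 0.08592281 0.134     ] [0.50981392 0.08025252 0.089     ] [0.06234259 0.00567029 0.045     ] 0.06259992676530361 0.09070419317218716
lamp [ 0.52141538 -0.12021043  0.253     ] [ 0.01160145 -0.20046294  0.164     ]
0.07940315559537199
[[-9.55666968e-01  2.94449592e-01 -2.89191663e-04]
 [ 2.94449688e-01  9.55665811e-01 -1.49612815e-03]
 [-1.64163738e-04 -1.51495265e-03 -9.99998839e-01]]
[-521.5 -374.2   60.6]
```

```bash
python3 -m handwheel '[[[-26,-18.7,0,0,0,0,1],[-26,-18.7,0,0,0,0,1],[-26,-18.7,0,0,0,0,1],[-26,-18.7,0,0,0,0,1],[-26,-18.7,0,0,0,0,1],[-26,-18.7,0,0,0,0,1],[-26,-18.7,0,0,0,0,1],[-26,-18.7,0,0,0,0,1],[-26,-18.7,0,0,0,0,1],[-26,-18.7,0,0,0,0,1]]]' 30; python3 -c "
from h import *
print(rel([.572,.086,.344]))"
```

```text
t: 0.98
eef_pos: [0.378, 0.3406, 0.4047]
orientation: [-0.468, -3.106, 0.0]
contact_force: [0.4, -0.8, 0.3]
finger_gap: 0.999
[-260.3 -186.2   60.7]
```

```bash
python3 -m handwheel '[[[-26,-18.7,0,0,0,0,1],[-26,-18.7,0,0,0,0,1],[-26,-18.7,0,0,0,0,1],[-26,-18.7,0,0,0,0,1],[-26,-18.7,0,0,0,0,1],[-26,-18.7,0,0,0,0,1],[-26,-18.7,0,0,0,0,1],[-26,-18.7,10,0,0,0,1],[-26,-18.7,20,0,0,0,1],[-26,-18.7,20,0,0,0,1]]]' 30; python3 -c "
from h import *
print(rel([.572,.086,.344]))
print(sensors.sense()['joint_pos'])
d=snap('wrist','w1')"
```

```text
t: 1.82
eef_pos: [0.5718, 0.0855, 0.3546]
orientation: [0.467, 3.105, 0.001]
contact_force: [0.3, 0.1, 0.1]
finger_gap: 1.001
[-0.1  0.6 10.6]
[-0.43615448  0.40788475  0.26878376  1.77187064 -0.12771015  0.97702389
  1.15525745]
```

View pics/w1.png

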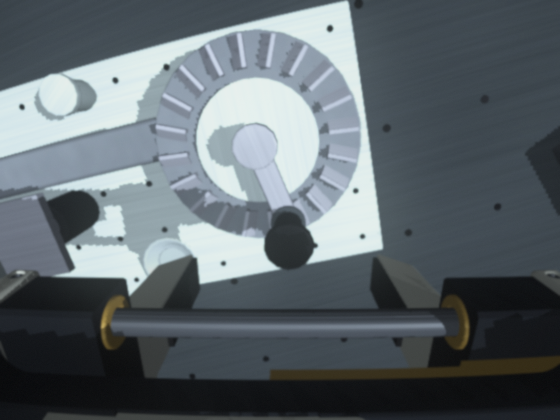

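The wrist view shows the cap at (290,246) and the hub at (256,147), with the handle between the open jaws.

```bash
python3 - <<'E'
from h import *
import pickle
d=pickle.load(open('pics/w1.pkl','rb'))
M=R.from_rotvec(d['s']['orientation']).as_matrix()
o=M@np.array(d['tool_from_camera'])[:3,3]+d['s']['eef_pos'];print('cam',o)
def atz(u,v,h):
    p=pt(d,u,v,.3); r=p-o; return o+r*(h-o[2])/r[2]
for u,v,h in [(290,246,.134),(256,147,.089)]: print(atz(u,v,h),pt(d,u,v))
c=d['pixels'][100:290,150:400]; cv2.imwrite('pics/w1c.png',cv2.resize(c,None,fx=3,fy=3,interpolation=cv2.INTER_CUBIC))
E
```

```text
cam [0.49067009 0.10996487 0.33399786]
[0.57571452 0.0878423  0.134     ] [0.57622095 0.08771056 0.13280903]
[0.51275462 0.08179657 0.089     ] [0.51284565 0.08168047 0.08799018]
```

View pics/w1c.png

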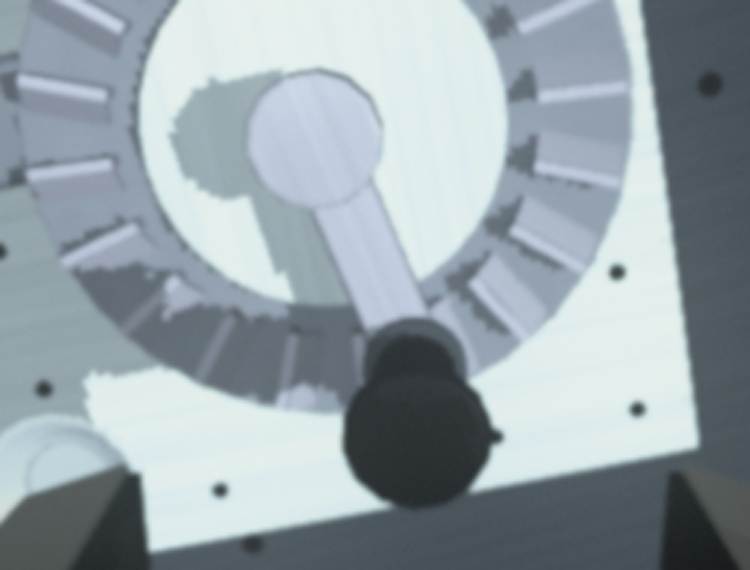

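```bash
python3 -m handwheel '[[[-2,2,10,0,0,0,1],[0,0,15,0,0,0,1],[0,0,20,0,0,0,1],[0,0,20,0,0,0,1],[0,0,15,0,0,0,1],[0,0,9,0,0,0,0.7],[0,0,0,0,0,0,0.5]]]' 30; python3 -c "
from h import *
print(rel([.5742,.087,.265]))
d=snap('wrist','w2')"
```

```text
t: 2.45
eef_pos: [0.5723, 0.089, 0.2639]
orientation: [-0.465, -3.104, 0.001]
contact_force: [-0.7, -0.4, 0.2]
finger_gap: 0.9
[-2.4 -1.4 -1.2]
```

View pics/w2.png

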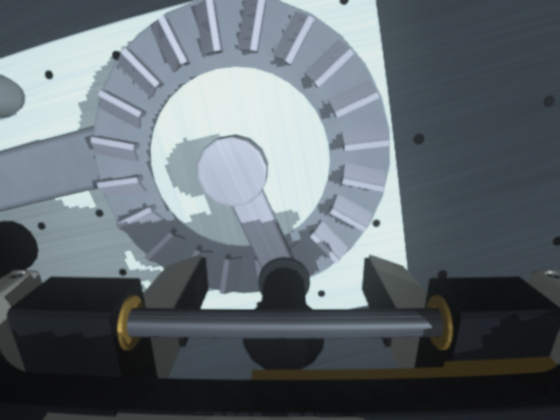

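The wrist view shows the handle centred between the jaws (col 284 against a midpoint of about 285). I'll shift 2 mm in -x and close.

```bash
python3 -m handwheel '[[[-2,0,-1,0,0,0,0.5],[0,0,0,0,0,0,0.3],[0,0,0,0,0,0,0.1],[0,0,0,0,0,0,0],[0,0,0,0,0,0,0],[0,0,0,0,0,0,0],[0,0,0,0,0,0,0],[0,0,0,0,0,0,0]]]' 30; python3 -c "
from h import *
d=snap('wrist','w3')
s=d['s'];print(s['eef_pos'],s['contact_force'])
o=R.from_rotvec(s['orientation']).as_matrix()
p=[pt(d,232,170)]
print(p)"
```

```text
t: 3.17
eef_pos: [0.5753, 0.0875, 0.2669]
orientation: [0.468, 3.106, 0.0]
contact_force: [0.3, -0.7, 1.0]
finger_gap: 0.358
[0.57527834 0.08748715 0.26685729] [ 0.30753195 -0.6598202   0.97484041]
[array([0.51510337, 0.07932199, 0.08842042])]
```

View pics/w3.png

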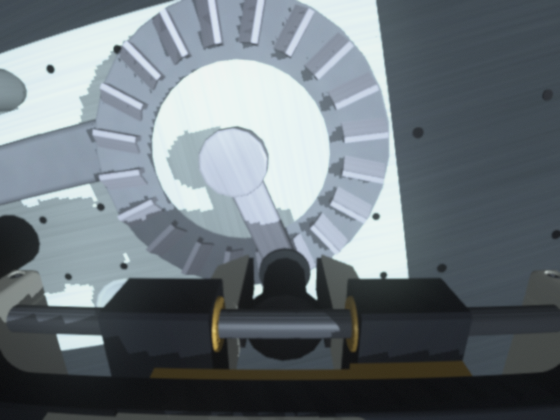

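```bash
python3 -m handwheel '[[[0,0,0,0,0,0,0],[0,0,0,0,0,0,0],[0,0,0,0,0,0,0],[0,0,0,0,0,0,0]]]' 30
```

```text
t: 3.55
eef_pos: [0.5753, 0.0875, 0.2668]
orientation: [0.468, 3.106, 0.0]
contact_force: [-0.1, -0.6, 2.4]
finger_gap: 0.358
```

The opening of 0.358 is 33 mm, so the jaws are on the cap's rim. I'll open, go 3 mm lower and close on the sleeve.

```bash
python3 -m handwheel '[[[0,0,0,0,0,0,0.6],[0,0,0,0,0,0,0.6],[0,0,0,0,0,0,0.6],[0,0,1.5,0,0,0,0.6],[0,0,1.5,0,0,0,0.5],[0,0,0,0,0,0,0.5]]]' 30;python3 -m handwheel '[[[0,0,0,0,0,0,0],[0,0,0,0,0,0,0],[0,0,0,0,0,0,0],[0,0,0,0,0,0,0],[0,0,0,0,0,0,0]]]' 30
```

```text
t: 4.05
eef_pos: [0.5751, 0.0875, 0.2633]
orientation: [-0.468, -3.106, 0.0]
contact_force: [0.5, -0.4, 0.7]
finger_gap: 0.519
t: 4.47
eef_pos: [0.5752, 0.0875, 0.2637]
orientation: [0.468, 3.107, 0.0]
contact_force: [0.1, -0.2, -0.4]
finger_gap: 0.355
```

```bash
python3 -m handwheel '[[[0,0,0,0,0,0,0],[0,0,0,0,0,0,0],[0,0,0,0,0,0,0],[0,0,0,0,0,0,0]]]' 30;  python3 -c "
from h import *
d=snap('wrist','w4')
c=d['pixels'][220:400,180:400]; cv2.imwrite('pics/w4c.png',cv2.resize(c,None,fx=3,fy=3,interpolation=cv2.INTER_CUBIC))"
```

```text
t: 4.8
eef_pos: [0.5752, 0.0875, 0.2637]
orientation: [0.468, 3.107, 0.0]
contact_force: [0.8, 0.4, -0.4]
finger_gap: 0.356
```

View pics/w4c.png

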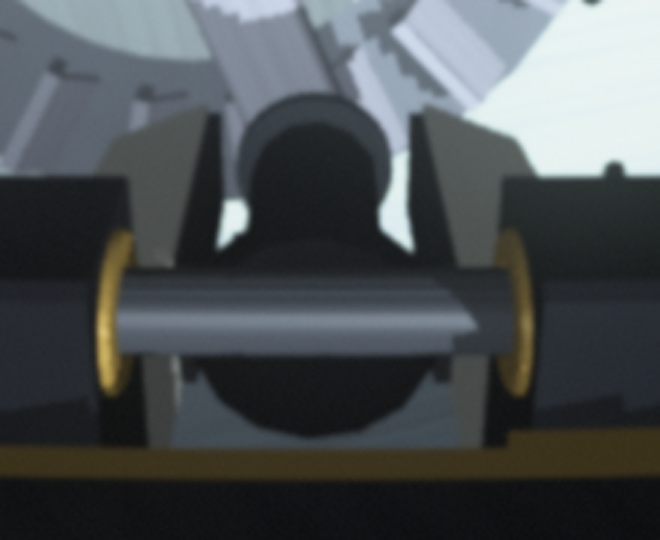

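The pads (black) still rest on the cap's rim. I'll project tool points into the picture to find how far up the pads reach.

```bash
python3 - <<'E'
from h import *
import pickle
d=pickle.load(open('pics/w4.pkl','rb'))
T=np.linalg.inv(d['tool_from_camera']);print(np.array(d['tool_from_camera']).round(3))
K=d['intrinsics'];k=d['k1']
def pr(p):
    c=T@np.r_[p,1];x,y=c[0]/-c[2],-c[1]/-c[2];s=1+k*(x*x+y*y);return (np.array([K[0][0]*x*s+K[0][2],K[1][1]*y*s+K[1][2]])-[180,220])*3
for x in(9.5,-9.5):
  for z in(178,168,158,148,140,135,130,120,110): print(x,z,pr(np.array([x,16.4,z])/1000).round(),pr(np.array([x,-16.4,z])/1000).round())
E
python3 - <<'E'
import cv2,pickle
import sys;sys.path.insert(0,'.')
d=pickle.load(open('pics/w4.pkl','rb'))
c=d['pixels'][240:360,180:400]
c=cv2.convertScaleAbs(cv2.resize(c,None,fx=3.6,fy=3.6,interpolation=cv2.INTER_CUBIC),alpha=3,beta=20)
cv2.imwrite('pics/w4d.png',c)
E
```

```text
[[ 0.001  0.95   0.311  0.085]
 [ 1.    -0.001 -0.001 -0.   ]
 [-0.     0.312 -0.95   0.021]
 [ 0.     0.     0.     1.   ]]
9.5 178 [411. 112.] [221. 112.]
9.5 168 [416. 138.] [216. 138.]
9.5 158 [422. 168.] [210. 168.]
9.5 148 [429. 201.] [203. 201.]
9.5 140 [436. 231.] [197. 231.]
9.5 135 [440. 252.] [193. 252.]
9.5 130 [445. 274.] [189. 274.]
9.5 120 [455. 323.] [179. 323.]
9.5 110 [467. 380.] [168. 380.]
-9.5 178 [407. 208.] [224. 208.]
-9.5 168 [412. 238.] [219. 238.]
-9.5 158 [418. 273.] [214. 273.]
-9.5 148 [424. 311.] [208. 311.]
-9.5 140 [430. 345.] [202. 345.]
-9.5 135 [434. 368.] [199. 368.]
-9.5 130 [438. 393.] [195. 393.]
-9.5 120 [447. 448.] [186. 448.]
-9.5 110 [457. 511.] [176. 511.]
```

View pics/w4d.png

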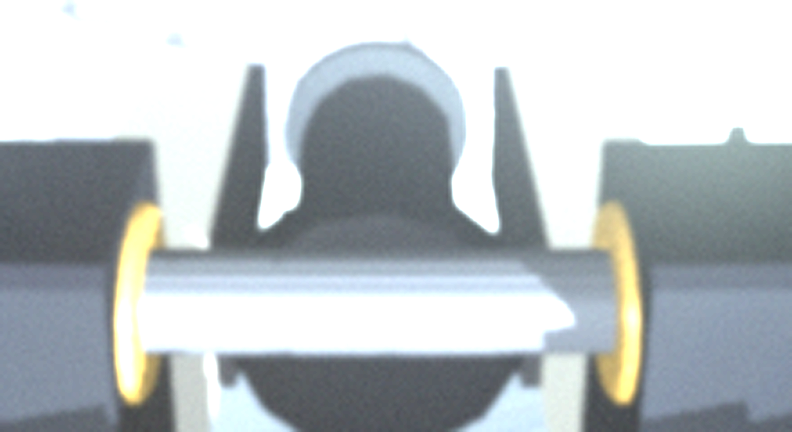

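The pads reach about 26 mm above the grasp point, so with the tool vertical they always meet the 34 mm cap. I'll grip the cap squarely instead, 12 mm higher so it sits mid-pad.

```bash
python3 -m handwheel '[[[0,0,0,0,0,0,0.5],[0,0,0,0,0,0,0.5],[0,0,-6,0,0,0,0.5],[0,0,-6,0,0,0,0.4],[0,0,0,0,0,0,0],[0,0,0,0,0,0,0],[0,0,0,0,0,0,0],[0,0,0,0,0,0,0],[0,0,0,0,0,0,0],[0,0,0,0,0,0,0]]]' 45; python3 -m handwheel '[[[0,0,-1,0,0,0,0],[0,0,-1,0,0,0,0],[0,0,-1,0,0,0,0],[0,0,0,0,0,0,0]]]' 45
```

```text
t: 5.68
eef_pos: [0.5758, 0.0874, 0.2768]
orientation: [0.468, 3.105, 0.001]
contact_force: [-1.3, -0.9, 7.8]
finger_gap: 0.35
t: 6.02
eef_pos: [0.5754, 0.0876, 0.2784]
orientation: [0.468, 3.107, -0.0]
contact_force: [4.0, 0.3, -7.9]
finger_gap: 0.351
```

```bash
python3 -m handwheel '[[[0,0,-1,0,0,0,0],[0,0,-1,0,0,0,0],[0,0,-1,0,0,0,0],[0,0,-1,0,0,0,0],[0,0,0,0,0,0,0]]]' 45; python3 -c "
from h import *
d=snap('side','s1');d=snap('top','t1')
c=d['pixels'][150:265,205:395]; cv2.imwrite('pics/t1c.png',cv2.resize(c,None,fx=4,fy=4,interpolation=cv2.INTER_CUBIC))"
```

```text
t: 6.43
eef_pos: [0.5753, 0.0884, 0.2831]
orientation: [0.467, 3.106, 0.002]
contact_force: [3.1, 5.3, -6.8]
finger_gap: 0.357
```

View pics/s1.png

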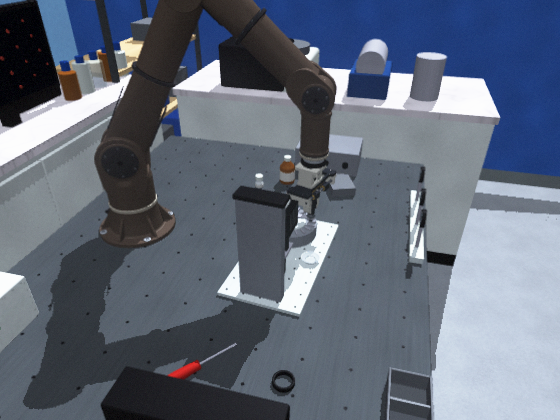

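The push along +y (5.3 N) has arrived, so the pawl is nearly clear. I'll lift 4 mm more.

```bash
python3 -m handwheel '[[[0,0,-1,0,0,0,0],[0,0,-1,0,0,0,0],[0,0,-1,0,0,0,0],[0,0,-1,0,0,0,0],[0,0,0,0,0,0,0],[0,0,0,0,0,0,0]]]' 45; python3 -c "
from h import *
d=snap('wrist','w5')"
```

```text
t: 7.03
eef_pos: [0.5752, 0.0889, 0.2871]
orientation: [0.466, 3.107, 0.003]
contact_force: [4.2, 4.1, -7.5]
finger_gap: 0.353
```

View pics/w5.png

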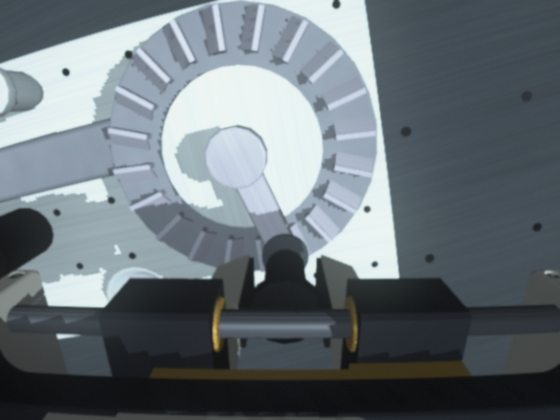

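```bash
python3 -m handwheel '[[[0.8,1.8,0,0,0,0,0],[0.8,1.8,0,0,0,0,0],[0.9,1.7,0,0,0,0,0],[0.9,1.7,0,0,0,0,0],[1.0,1.7,0,0,0,0,0],[1.0,1.6,0,0,0,0,0],[1.1,1.6,0,0,0,0,0],[1.1,1.6,0,0,0,0,0],[1.2,1.5,0,0,0,0,0],[1.2,1.5,0,0,0,0,0]]]' 45
cat > st.py <<'E'
from h import *
C=np.array([.5112,.081])
s=sensors.sense();r=s['eef_pos'][:2]-C;R_=np.hypot(*r);ph=np.arctan2(r[1],r[0])
f=s['contact_force'];t=np.array([-np.sin(ph),np.cos(ph)])
print('t %.2f R %.1f phi %.3f carr(mm) %.1f  Ft %.1f Fr %.1f Fz %.1f z %.4f torque %s gap %.3f'%(s['t'],R_*1e3,ph,(ph-.09)*25,f[:2]@t,f[:2]@r/R_,f[2],s['eef_pos'][2],np.round(s['wrist_torque'],2),s['finger_gap']))
import sys
step=float(sys.argv[1]) if len(sys.argv)>1 else .03
# next rows from actual phi
for i in range(10):
    a=ph+.299+(i+.5)*step; print('[%.1f,%.1f]'%(65*step*np.sin(a),65*step*np.cos(a)),end=' ')
print()
E
python3 st.py
```

```text
t: 7.92
eef_pos: [0.5701, 0.1079, 0.2869]
orientation: [-0.465, -3.106, -0.003]
contact_force: [1.3, 6.2, -7.2]
finger_gap: 0.352
t 7.92 R 64.8 phi 0.429 carr(mm) 8.5  Ft 5.1 Fr 3.7 Fz -7.2 z 0.2869 torque [ 1.4  -0.53 -0.04] gap 0.352
[1.3,1.4] [1.4,1.4] [1.4,1.4] [1.4,1.3] [1.5,1.3] [1.5,1.2] [1.6,1.2] [1.6,1.1] [1.6,1.1] [1.7,1.0]
```

```bash
python3 -m handwheel '[[[1.3,1.5,0,0,0,0,0],[1.3,1.5,0,0,0,0,0],[1.4,1.4,0,0,0,0,0],[1.4,1.4,0,0,0,0,0],[1.4,1.3,0,0,0,0,0],[1.5,1.3,0,0,0,0,0],[1.5,1.2,0,0,0,0,0],[1.5,1.2,0,0,0,0,0],[1.6,1.1,0,0,0,0,0],[1.6,1.1,0,0,0,0,0]]]' 45; python3 st.py
```

```text
t: 8.75
eef_pos: [0.5595, 0.1246, 0.2866]
orientation: [-0.465, -3.105, -0.002]
contact_force: [-0.2, 7.1, -7.7]
finger_gap: 0.352
t 8.75 R 65.1 phi 0.735 carr(mm) 16.1  Ft 5.4 Fr 4.6 Fz -7.7 z 0.2866 torque [ 1.43 -0.08 -0.01] gap 0.352
[1.7,1.0] [1.7,0.9] [1.7,0.9] [1.8,0.8] [1.8,0.8] [1.8,0.7] [1.8,0.7] [1.9,0.6] [1.9,0.5] [1.9,0.5]
```

```bash
python3 -m handwheel '[[[1.6,1.1,0,0,0,0,0],[1.6,1.1,0,0,0,0,0],[1.6,1.0,0,0,0,0,0],[1.7,1.0,0,0,0,0,0],[1.7,0.9,0,0,0,0,0],[1.7,0.9,0,0,0,0,0],[1.8,0.8,0,0,0,0,0]]]' 45; python3 st.py 0.02
```

```text
t: 9.33
eef_pos: [0.5499, 0.1338, 0.2863]
orientation: [-0.465, -3.103, -0.0]
contact_force: [-2.1, 4.0, -7.8]
finger_gap: 0.351
t 9.33 R 65.5 phi 0.939 carr(mm) 21.2  Ft 4.0 Fr 2.0 Fz -7.8 z 0.2863 torque [0.92 0.48 0.01] gap 0.351
[1.2,0.4] [1.2,0.4] [1.2,0.4] [1.3,0.3] [1.3,0.3] [1.3,0.3] [1.3,0.3] [1.3,0.2] [1.3,0.2] [1.3,0.2]
```

```bash
python3 -m handwheel '[[[1.2,0.4,0,0,0,0,0],[1.2,0.4,0,0,0,0,0],[1.2,0.4,0,0,0,0,0],[1.3,0.3,0,0,0,0,0],[0,0,0,0,0,0,0]]]' 45; python3 st.py 0.02
```

```text
t: 9.75
eef_pos: [0.5465, 0.136, 0.2866]
orientation: [-0.467, -3.106, 0.0]
contact_force: [-3.8, 3.5, -7.4]
finger_gap: 0.353
t 9.75 R 65.3 phi 1.000 carr(mm) 22.7  Ft 5.1 Fr 0.9 Fz -7.4 z 0.2866 torque [0.98 0.7  0.02] gap 0.353
[1.3,0.3] [1.3,0.3] [1.3,0.3] [1.3,0.3] [1.3,0.2] [1.3,0.2] [1.3,0.2] [1.3,0.2] [1.3,0.1] [1.3,0.1]
```

```bash
python3 -m handwheel '[[[1.3,0.3,0,0,0,0,0],[1.3,0.3,0,0,0,0,0],[1.3,0.2,0,0,0,0,0],[0,0,0,0,0,0,0]]]' 45; python3 st.py 0.02
```

```text
t: 10.08
eef_pos: [0.5432, 0.1379, 0.2867]
orientation: [-0.467, -3.106, -0.0]
contact_force: [-2.7, 4.2, -6.9]
finger_gap: 0.353
t 10.08 R 65.3 phi 1.058 carr(mm) 24.2  Ft 4.4 Fr 2.3 Fz -6.9 z 0.2867 torque [ 1.03  0.66 -0.03] gap 0.353
[1.3,0.3] [1.3,0.2] [1.3,0.2] [1.3,0.2] [1.3,0.2] [1.3,0.1] [1.3,0.1] [1.3,0.1] [1.3,0.1] [1.3,0.0]
```

```bash
python3 -m handwheel '[[[1.3,0.3,0,0,0,0,0],[1.3,0.2,0,0,0,0,0],[1.3,0.2,0,0,0,0,0],[1.3,0.2,0,0,0,0,0],[0,0,0,0,0,0,0]]]' 45; python3 st.py 0.02
```

```text
t: 10.5
eef_pos: [0.5385, 0.1402, 0.2867]
orientation: [-0.467, -3.106, -0.0]
contact_force: [-4.2, 3.8, -7.0]
finger_gap: 0.352
t 10.50 R 65.2 phi 1.139 carr(mm) 26.2  Ft 5.4 Fr 1.7 Fz -7.0 z 0.2867 torque [0.93 0.74 0.06] gap 0.352
[1.3,0.2] [1.3,0.1] [1.3,0.1] [1.3,0.1] [1.3,0.1] [1.3,0.0] [1.3,0.0] [1.3,-0.0] [1.3,-0.0] [1.3,-0.1]
```

```bash
python3 -m handwheel '[[[1.3,0.2,0,0,0,0,0],[1.3,0.1,0,0,0,0,0],[1.3,0.1,0,0,0,0,0],[0,0,0,0,0,0,0]]]' 45; python3 st.py 0.02
```

```text
t: 10.83
eef_pos: [0.5349, 0.1417, 0.2867]
orientation: [-0.467, -3.106, -0.0]
contact_force: [-3.9, 4.0, -7.1]
finger_gap: 0.356
t 10.83 R 65.2 phi 1.199 carr(mm) 27.7  Ft 5.1 Fr 2.3 Fz -7.1 z 0.2867 torque [0.92 0.72 0.03] gap 0.356
[1.3,0.1] [1.3,0.1] [1.3,0.0] [1.3,0.0] [1.3,-0.0] [1.3,-0.0] [1.3,-0.1] [1.3,-0.1] [1.3,-0.1] [1.3,-0.2]
```

```bash
python3 -m handwheel '[[[1.3,0.1,0,0,0,0,0],[1.3,0.1,0,0,0,0,0],[1.3,0.0,0,0,0,0,0],[1.3,0.0,0,0,0,0,0],[0,0,0,0,0,0,0]]]' 45; python3 st.py 0.02
```

```text
t: 11.25
eef_pos: [0.53, 0.1434, 0.2867]
orientation: [-0.467, -3.106, 0.0]
contact_force: [-4.0, 3.5, -7.2]
finger_gap: 0.355
t 11.25 R 65.2 phi 1.279 carr(mm) 29.7  Ft 4.9 Fr 2.2 Fz -7.2 z 0.2867 torque [ 0.86  0.8  -0.01] gap 0.355
[1.3,-0.0] [1.3,-0.0] [1.3,-0.1] [1.3,-0.1] [1.3,-0.1] [1.3,-0.2] [1.3,-0.2] [1.3,-0.2] [1.3,-0.2] [1.3,-0.3]
```

```bash
python3 -m handwheel '[[[1.3,0,0,0,0,0,0],[1.3,0,0,0,0,0,0],[1.3,-0.1,0,0,0,0,0],[0,0,0,0,0,0,0]]]' 45; python3 st.py 0.02
```

```text
t: 11.58
eef_pos: [0.5262, 0.1444, 0.2867]
orientation: [-0.467, -3.106, 0.0]
contact_force: [-3.2, 3.8, -8.0]
finger_gap: 0.355
t 11.58 R 65.1 phi 1.339 carr(mm) 31.2  Ft 4.0 Fr 2.9 Fz -8.0 z 0.2867 torque [ 0.8   0.83 -0.02] gap 0.355
[1.3,-0.1] [1.3,-0.1] [1.3,-0.2] [1.3,-0.2] [1.3,-0.2] [1.3,-0.2] [1.3,-0.3] [1.3,-0.3] [1.3,-0.3] [1.3,-0.3]
```

```bash
python3 -m handwheel '[[[1.3,-0.1,0,0,0,0,0],[1.3,-0.1,0,0,0,0,0],[1.3,-0.1,0,0,0,0,0],[0,0,0,0,0,0,0]]]' 45; python3 st.py 0.02
```

```text
t: 11.92
eef_pos: [0.5224, 0.1452, 0.2866]
orientation: [-0.468, -3.106, 0.0]
contact_force: [-4.9, 3.0, -7.5]
finger_gap: 0.354
t 11.92 R 65.1 phi 1.398 carr(mm) 32.7  Ft 5.4 Fr 2.1 Fz -7.5 z 0.2866 torque [ 0.68  0.97 -0.01] gap 0.354
[1.3,-0.2] [1.3,-0.2] [1.3,-0.2] [1.3,-0.3] [1.3,-0.3] [1.3,-0.3] [1.3,-0.3] [1.3,-0.4] [1.2,-0.4] [1.2,-0.4]
```

```bash
python3 -m handwheel '[[[1.3,-0.2,0,0,0,0,0],[1.3,-0.2,0,0,0,0,0],[0,0,0,0,0,0,0]]]' 45; python3 st.py 0.02
```

```text
t: 12.17
eef_pos: [0.5198, 0.1456, 0.2867]
orientation: [-0.468, -3.106, 0.0]
contact_force: [-5.1, 2.8, -6.7]
finger_gap: 0.352
t 12.17 R 65.1 phi 1.438 carr(mm) 33.7  Ft 5.4 Fr 2.1 Fz -6.7 z 0.2867 torque [ 0.6   0.91 -0.06] gap 0.352
[1.3,-0.2] [1.3,-0.3] [1.3,-0.3] [1.3,-0.3] [1.3,-0.3] [1.3,-0.4] [1.2,-0.4] [1.2,-0.4] [1.2,-0.4] [1.2,-0.5]
```

```bash
python3 -m handwheel '[[[1.3,-0.2,0,0,0,0,0],[1.3,-0.2,0,0,0,0,0],[1.3,-0.3,0,0,0,0,0],[1.3,-0.3,0,0,0,0,0],[0,0,0,0,0,0,0]]]' 45; python3 st.py 0.02
```

```text
t: 12.58
eef_pos: [0.5145, 0.146, 0.2867]
orientation: [-0.468, -3.106, 0.0]
contact_force: [-5.0, 2.1, -8.3]
finger_gap: 0.349
t 12.58 R 65.1 phi 1.520 carr(mm) 35.7  Ft 5.1 Fr 1.8 Fz -8.3 z 0.2867 torque [0.44 0.95 0.01] gap 0.349
[1.3,-0.3] [1.3,-0.4] [1.2,-0.4] [1.2,-0.4] [1.2,-0.4] [1.2,-0.5] [1.2,-0.5] [1.2,-0.5] [1.2,-0.5] [1.2,-0.6]
```

```bash
python3 -m handwheel '[[[1.3,-0.3,0,0,0,0,0],[1.3,-0.3,0,0,0,0,0],[0,0,0,0,0,0,0]]]' 45; python3 st.py 0.02
```

```text
t: 12.83
eef_pos: [0.5119, 0.1462, 0.2866]
orientation: [-0.468, -3.106, 0.001]
contact_force: [-5.4, 0.6, -7.6]
finger_gap: 0.357
t 12.83 R 65.2 phi 1.561 carr(mm) 36.8  Ft 5.4 Fr 0.6 Fz -7.6 z 0.2866 torque [0.25 1.01 0.03] gap 0.357
[1.2,-0.4] [1.2,-0.4] [1.2,-0.4] [1.2,-0.5] [1.2,-0.5] [1.2,-0.5] [1.2,-0.5] [1.2,-0.6] [1.2,-0.6] [1.2,-0.6]
```

```bash
python3 -m handwheel '[[[1.2,-0.4,0,0,0,0,0],[1.2,-0.4,0,0,0,0,0],[1.2,-0.4,0,0,0,0,0],[1.2,-0.5,0,0,0,0,0],[0,0,0,0,0,0,0]]]' 45; python3 st.py 0.02
```

```text
t: 13.25
eef_pos: [0.5068, 0.146, 0.2867]
orientation: [-0.468, -3.106, 0.0]
contact_force: [-5.4, 0.8, -6.3]
finger_gap: 0.352
t 13.25 R 65.1 phi 1.638 carr(mm) 38.7  Ft 5.3 Fr 1.2 Fz -6.3 z 0.2867 torque [0.13 1.02 0.  ] gap 0.352
[1.2,-0.5] [1.2,-0.5] [1.2,-0.5] [1.2,-0.5] [1.2,-0.6] [1.2,-0.6] [1.1,-0.6] [1.1,-0.6] [1.1,-0.7] [1.1,-0.7]
```

```bash
python3 -m handwheel '[[[1.2,-0.5,0,0,0,0,0],[1.2,-0.5,0,0,0,0,0],[0,0,0,0,0,0,0]]]' 45; python3 st.py 0.02
```

```text
t: 13.5
eef_pos: [0.5042, 0.1458, 0.2867]
orientation: [-0.468, -3.106, 0.0]
contact_force: [-4.7, 0.3, -7.8]
finger_gap: 0.354
t 13.50 R 65.1 phi 1.678 carr(mm) 39.7  Ft 4.6 Fr 0.8 Fz -7.8 z 0.2867 torque [0.03 0.99 0.02] gap 0.354
[1.2,-0.5] [1.2,-0.5] [1.2,-0.6] [1.2,-0.6] [1.1,-0.6] [1.1,-0.6] [1.1,-0.7] [1.1,-0.7] [1.1,-0.7] [1.1,-0.7]
```

```bash
python3 -m handwheel '[[[1.2,-0.5,0,0,0,0,0],[1.2,-0.5,0,0,0,0,0],[1.2,-0.6,0,0,0,0,0],[0,0,0,0,0,0,0]]]' 45; python3 st.py 0.02
```

```text
t: 13.83
eef_pos: [0.5003, 0.1452, 0.2867]
orientation: [-0.468, -3.106, 0.0]
contact_force: [-4.0, -0.1, -7.3]
finger_gap: 0.353
t 13.83 R 65.1 phi 1.739 carr(mm) 41.2  Ft 4.0 Fr 0.6 Fz -7.3 z 0.2867 torque [-0.12  1.01 -0.03] gap 0.353
[1.2,-0.6] [1.1,-0.6] [1.1,-0.6] [1.1,-0.7] [1.1,-0.7] [1.1,-0.7] [1.1,-0.7] [1.1,-0.8] [1.0,-0.8] [1.0,-0.8]
```

```bash
python3 -m handwheel '[[[1.1,-0.6,0,0,0,0,0],[1.1,-0.6,0,0,0,0,0],[0,0,0,0,0,0,0]]]' 45; python3 st.py 0.02
```

```text
t: 14.08
eef_pos: [0.4979, 0.1447, 0.2867]
orientation: [-0.468, -3.106, 0.0]
contact_force: [-4.8, -1.1, -7.6]
finger_gap: 0.355
t 14.08 R 65.1 phi 1.777 carr(mm) 42.2  Ft 4.9 Fr -0.1 Fz -7.6 z 0.2867 torque [-0.08  1.01 -0.  ] gap 0.355
[1.1,-0.6] [1.1,-0.7] [1.1,-0.7] [1.1,-0.7] [1.1,-0.7] [1.1,-0.8] [1.0,-0.8] [1.0,-0.8] [1.0,-0.8] [1.0,-0.8]
```

```bash
python3 -m handwheel '[[[1.1,-0.6,0,0,0,0,0],[1.1,-0.7,0,0,0,0,0],[1.1,-0.7,0,0,0,0,0],[0,0,0,0,0,0,0]]]' 45; python3 st.py 0.02
```

```text
t: 14.42
eef_pos: [0.4941, 0.1438, 0.2867]
orientation: [-0.468, -3.106, 0.0]
contact_force: [-4.9, -1.6, -7.9]
finger_gap: 0.355
t 14.42 R 65.1 phi 1.836 carr(mm) 43.6  Ft 5.1 Fr -0.2 Fz -7.9 z 0.2867 torque [-0.2   1.07 -0.08] gap 0.355
[1.1,-0.7] [1.1,-0.7] [1.1,-0.7] [1.0,-0.8] [1.0,-0.8] [1.0,-0.8] [1.0,-0.8] [1.0,-0.9] [1.0,-0.9] [0.9,-0.9]
```

```bash
python3 -m handwheel '[[[1.1,-0.7,0,0,0,0,0],[1.1,-0.7,0,0,0,0,0],[0,0,0,0,0,0,0]]]' 45; python3 st.py 0.02
```

```text
t: 14.67
eef_pos: [0.4916, 0.1431, 0.2867]
orientation: [-0.468, -3.106, 0.0]
contact_force: [-4.7, -1.7, -6.8]
finger_gap: 0.354
t 14.67 R 65.1 phi 1.876 carr(mm) 44.7  Ft 4.9 Fr -0.2 Fz -6.8 z 0.2867 torque [-0.3   0.93  0.01] gap 0.354
[1.1,-0.7] [1.0,-0.8] [1.0,-0.8] [1.0,-0.8] [1.0,-0.8] [1.0,-0.9] [1.0,-0.9] [0.9,-0.9] [0.9,-0.9] [0.9,-0.9]
```

```bash
python3 -m handwheel '[[[1.1,-0.7,0,0,0,0,0],[1.0,-0.8,0,0,0,0,0],[1.0,-0.8,0,0,0,0,0],[0,0,0,0,0,0,0]]]' 45; python3 st.py 0.02
```

```text
t: 15.0
eef_pos: [0.488, 0.1418, 0.2867]
orientation: [-0.468, -3.106, 0.0]
contact_force: [-5.2, -2.1, -6.6]
finger_gap: 0.352
t 15.00 R 65.1 phi 1.935 carr(mm) 46.1  Ft 5.6 Fr -0.1 Fz -6.6 z 0.2867 torque [-0.37  1.05 -0.  ] gap 0.352
[1.0,-0.8] [1.0,-0.8] [1.0,-0.9] [1.0,-0.9] [0.9,-0.9] [0.9,-0.9] [0.9,-0.9] [0.9,-0.9] [0.9,-1.0] [0.9,-1.0]
```

```bash
python3 -m handwheel '[[[1.0,-0.8,0,0,0,0,0],[1.0,-0.8,0,0,0,0,0],[0,0,0,0,0,0,0]]]' 45; python3 st.py 0.02
```

```text
t: 15.25
eef_pos: [0.4856, 0.1408, 0.2867]
orientation: [-0.468, -3.106, 0.0]
contact_force: [-4.5, -1.7, -7.8]
finger_gap: 0.352
t 15.25 R 65.1 phi 1.975 carr(mm) 47.1  Ft 4.8 Fr 0.2 Fz -7.8 z 0.2867 torque [-0.43  0.95  0.08] gap 0.352
[1.0,-0.9] [1.0,-0.9] [0.9,-0.9] [0.9,-0.9] [0.9,-0.9] [0.9,-0.9] [0.9,-1.0] [0.9,-1.0] [0.8,-1.0] [0.8,-1.0]
```

```bash
python3 -m handwheel '[[[1.0,-0.9,0,0,0,0,0],[1.0,-0.9,0,0,0,0,0],[0,0,0,0,0,0,0]]]' 45; python3 st.py 0.02; python3 -c "
from h import *
d=snap('side','s2')
c=d['pixels'][170:310,210:350]; cv2.imwrite('pics/s2c.png',cv2.resize(c,None,fx=4,fy=4,interpolation=cv2.INTER_CUBIC))"
```

```text
t: 15.5
eef_pos: [0.4835, 0.1399, 0.2868]
orientation: [0.468, 3.106, 0.0]
contact_force: [-3.6, -1.0, -8.4]
finger_gap: 0.35
t 15.50 R 65.1 phi 2.011 carr(mm) 48.0  Ft 3.7 Fr 0.6 Fz -8.4 z 0.2868 torque [-0.3   0.66 -0.02] gap 0.350
[1.0,-0.9] [0.9,-0.9] [0.9,-0.9] [0.9,-0.9] [0.9,-1.0] [0.9,-1.0] [0.8,-1.0] [0.8,-1.0] [0.8,-1.0] [0.8,-1.0]
```

View pics/s2c.png

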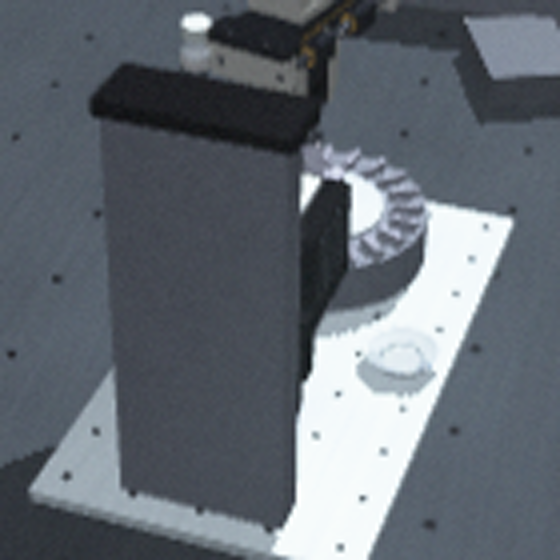

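The torque fell from 1.04 to 0.72 (contact), so I'll use finer steps now.

```bash
python3 -m handwheel '[[[1.0,-0.9,0,0,0,0,0],[0.5,-0.5,0,0,0,0,0],[0,0,0,0,0,0,0],[0,0,0,0,0,0,0]]]' 45; python3 st.py 0.02
```

```text
t: 15.88
eef_pos: [0.4818, 0.1391, 0.2869]
orientation: [0.468, 3.106, 0.001]
contact_force: [-1.9, -0.5, -8.1]
finger_gap: 0.356
t 15.88 R 65.1 phi 2.038 carr(mm) 48.7  Ft 1.9 Fr 0.4 Fz -8.1 z 0.2869 torque [-0.04  0.41 -0.04] gap 0.356
[0.9,-0.9] [0.9,-0.9] [0.9,-0.9] [0.9,-1.0] [0.9,-1.0] [0.8,-1.0] [0.8,-1.0] [0.8,-1.0] [0.8,-1.0] [0.7,-1.1]
```

```bash
python3 -m handwheel '[[[0.9,-0.9,0,0,0,0,0],[0.5,-0.5,0,0,0,0,0],[0,0,0,0,0,0,0],[0,0,0,0,0,0,0]]]' 45; python3 st.py 0.02
```

```text
t: 16.22
eef_pos: [0.4801, 0.1383, 0.2869]
orientation: [0.467, 3.106, 0.001]
contact_force: [-1.2, 0.8, -7.2]
finger_gap: 0.35
t 16.22 R 65.2 phi 2.069 carr(mm) 49.5  Ft 0.7 Fr 1.3 Fz -7.2 z 0.2869 torque [ 0.16  0.1  -0.  ] gap 0.350
[0.9,-0.9] [0.9,-1.0] [0.9,-1.0] [0.8,-1.0] [0.8,-1.0] [0.8,-1.0] [0.8,-1.0] [0.8,-1.1] [0.7,-1.1] [0.7,-1.1]
```

```bash
python3 -m handwheel '[[[0.4,-0.4,0,0,0,0,0],[0,0,0,0,0,0,0],[0,0,0,0,0,0,0]]]' 45; python3 st.py 0.02;  python3 -m handwheel '[[[0,0,0,0,0,0,0]]]' 45; python3 st.py 0.02
```

```text
t: 16.47
eef_pos: [0.4796, 0.138, 0.2868]
orientation: [0.468, 3.106, 0.001]
contact_force: [-0.5, 1.4, -7.8]
finger_gap: 0.353
t 16.47 R 65.2 phi 2.078 carr(mm) 49.7  Ft -0.2 Fr 1.5 Fz -7.8 z 0.2868 torque [ 0.21 -0.    0.01] gap 0.353
[0.9,-0.9] [0.9,-1.0] [0.9,-1.0] [0.8,-1.0] [0.8,-1.0] [0.8,-1.0] [0.8,-1.0] [0.7,-1.1] [0.7,-1.1] [0.7,-1.1] 
t: 16.55
eef_pos: [0.4795, 0.1379, 0.2868]
orientation: [0.468, 3.106, 0.0]
contact_force: [-0.3, 1.2, -6.9]
finger_gap: 0.351
t 16.55 R 65.1 phi 2.078 carr(mm) 49.7  Ft -0.3 Fr 1.2 Fz -6.9 z 0.2868 torque [ 0.18  0.05 -0.01] gap 0.351
[0.9,-0.9] [0.9,-1.0] [0.9,-1.0] [0.8,-1.0] [0.8,-1.0] [0.8,-1.0] [0.8,-1.0] [0.7,-1.1] [0.7,-1.1] [0.7,-1.1]
```

The push is gone, so the housing rests on the plate. Next I'll lower the handle.

```bash
python3 -m handwheel '[[[0,0,1,0,0,0,0],[0,0,1,0,0,0,0],[0,0,1,0,0,0,0],[0,0,0,0,0,0,0]]]' 45; python3 st.py 0.02|head -1;  python3 -m handwheel '[[[0,0,1,0,0,0,0],[0,0,1,0,0,0,0],[0,0,0,0,0,0,0]]]' 45; python3 st.py 0.02|head -1
```

```text
t: 16.88
eef_pos: [0.4794, 0.1379, 0.2835]
orientation: [-0.468, -3.106, 0.0]
contact_force: [0.1, 0.1, -7.3]
finger_gap: 0.355
t 16.88 R 65.1 phi 2.080 carr(mm) 49.8  Ft -0.2 Fr 0.1 Fz -7.3 z 0.2835 torque [0.32 0.08 0.  ] gap 0.355
t: 17.13
eef_pos: [0.4797, 0.1378, 0.2825]
orientation: [0.468, 3.106, 0.001]
contact_force: [-3.1, -1.1, 7.1]
finger_gap: 0.357
t 17.13 R 65.0 phi 2.076 carr(mm) 49.7  Ft 3.3 Fr 0.5 Fz 7.1 z 0.2825 torque [ 0.03  0.67 -0.06] gap 0.357
```

The pawl met a tooth after about 4.5 mm, and I'm pressing on it with 7 N. I'll ease off until the vertical force is near zero, then let go.

```bash
python3 -m handwheel '[[[0,0,-0.5,0,0,0,0],[0,0,-0.5,0,0,0,0],[0,0,0,0,0,0,0]]]' 45; python3 st.py 0.02|head -1
```

```text
t: 17.38
eef_pos: [0.4795, 0.1379, 0.2829]
orientation: [0.468, 3.106, 0.0]
contact_force: [-0.8, 0.7, -0.6]
finger_gap: 0.349
t 17.38 R 65.1 phi 2.079 carr(mm) 49.7  Ft 0.4 Fr 1.0 Fz -0.6 z 0.2829 torque [ 0.14  0.23 -0.04] gap 0.349
```

```bash
python3 -m handwheel '[[[0,0,0,0,0,0,0.4],[0,0,0,0,0,0,0.45],[0,0,0,0,0,0,0.55],[0,0,0,0,0,0,0.65],[0,0,0,0,0,0,0.65],[0,0,0,0,0,0,0.65]]]' 10; python3 st.py 0.02|head -1;python3 -c "
from h import *
d=snap('wrist','w6')"
```

```text
t: 17.88
eef_pos: [0.4795, 0.1378, 0.2828]
orientation: [0.468, 3.106, 0.0]
contact_force: [0.2, 0.3, 0.2]
finger_gap: 0.639
t 17.88 R 65.1 phi 2.079 carr(mm) 49.7  Ft -0.3 Fr 0.1 Fz 0.2 z 0.2828 torque [-0.01 -0.01 -0.03] gap 0.639
```

View pics/w6.png

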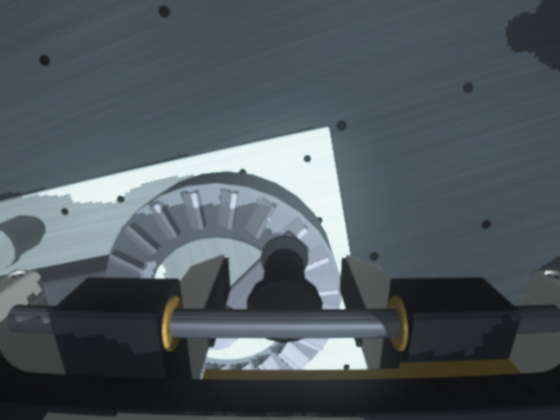

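The wrist view shows the handle cap at about (285,300), free between the open jaws. I'll lift straight up and move away.

```bash
python3 -m handwheel '[[[0,0,-5,0,0,0,0.65],[0,0,-15,0,0,0,0.7],[0,0,-20,0,0,0,0.8],[0,0,-25,0,0,0,0.8],[0,0,-25,0,0,0,1],[0,0,-25,0,0,0,1],[12,20,-5,0,0,0,1],[12,20,0,0,0,0,1],[12,20,0,0,0,0,1],[12,20,0,0,0,0,1]]]' ; python3 -m handwheel '[[[10,20,0,0,0,0,1],[10,20,0,0,0,0,1],[0,0,0,0,0,0,1]]]'; python3 -c "
from h import *
d=snap('top','t2')
c=d['pixels'][150:265,205:395]; cv2.imwrite('pics/t2c.png',cv2.resize(c,None,fx=4,fy=4,interpolation=cv2.INTER_CUBIC))
d0=__import__('pickle').load(open('pics/top0.pkl','rb'))
for u,v in [(326,197),(322,190),(330,200)]: print(pt(d0,u,v)[2],pt(d,u,v)[2])"
```

```text
t: 18.77
eef_pos: [0.4567, 0.2292, 0.4035]
orientation: [0.468, 3.106, 0.001]
contact_force: [0.6, -0.1, 0.4]
finger_gap: 0.998
t: 19.02
eef_pos: [0.4482, 0.2772, 0.403]
orientation: [-0.459, -3.107, -0.003]
contact_force: [-0.3, 0.3, -0.3]
finger_gap: 1.001
0.2526214387694261 0.19658234883240322
0.24822049733880314 0.20442415920636825
0.2538999905142447 0.20184724119397868
```

View pics/t2c.png

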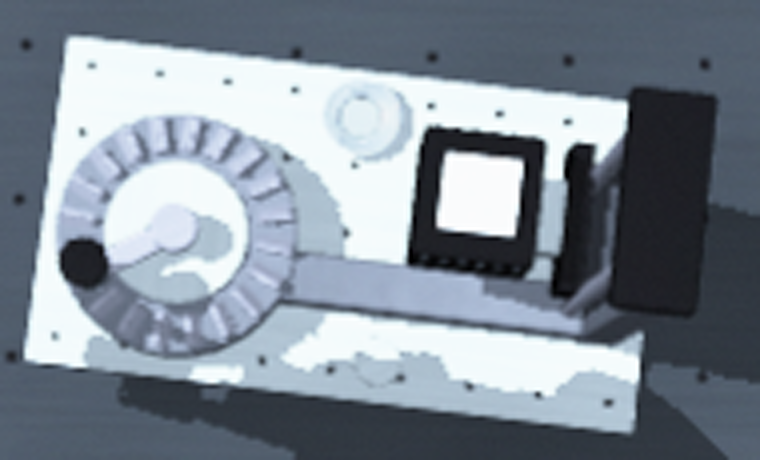

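The top view shows the handle at crop (84,263), the lamp lowered and seated at about (478,197), and the dish unmoved. I'll check that nothing has crept.

```bash
python3 -m handwheel '[[[0,0,0,0,0,0,1],[0,0,0,0,0,0,1],[0,0,0,0,0,0,1],[0,0,0,0,0,0,1],[0,0,0,0,0,0,1],[0,0,0,0,0,0,1]]]'; python3 - <<'E'
from h import *
d=snap('top','t3');o=np.array(d['origin'])
def atz(u,v,h):
    p=pt(d,u,v,1.4); r=p-o; return o+r*(h-o[2])/r[2]
c=atz(205+84/4,150+263/4,.138);a=atz(248.5,206.5,.089);r=c-a
print(np.hypot(*r[:2]),np.arctan2(r[1],r[0]))
p=cv2.imread('pics/t2.png');print(np.abs(p.astype(int)-d['pixels'])[150:265,205:395].max())
d0=__import__('pickle').load(open('pics/top0.pkl','rb'))
z0,z=d0['z_map'],d['z_map']
m=z0[185:206,318:336];n=z[187:206,318:334];print(np.median(m),np.median(n),np.median(n)-np.median(m))
c=d['pixels'][215:260,280:330];c0=d0['pixels'][215:260,280:330]
cv2.imwrite('pics/obj.png',np.hstack([cv2.resize(cv2.convertScaleAbs(x,alpha=1.0),None,fx=7,fy=7) for x in(c0,c)]))
E
```

```text
t: 19.57
eef_pos: [0.4499, 0.2721, 0.4028]
orientation: [0.469, 3.106, 0.0]
contact_force: [0.2, 0.2, 0.3]
finger_gap: 0.998
0.06470904735654176 2.1033079888572876
78
1.3132344 1.3630893 0.049854875
```

View pics/obj.png

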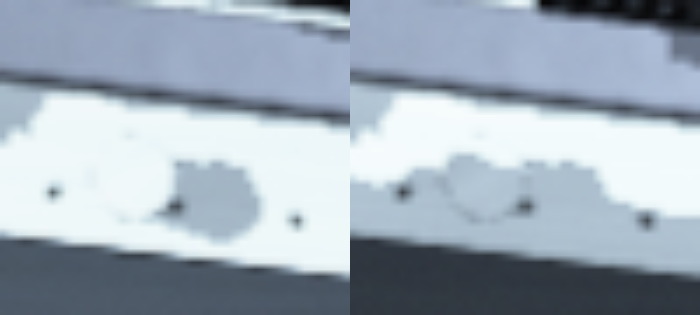

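```bash
python3 -c "
from h import *
print(workorder.close_job())"
```

```text
the job is handed in; nothing more can be done
None
```

I let the lamp housing down onto the seat plate, lowered the handle until its pawl rested on the ratchet ring, let go, and handed the job in at about 19.6 s.

- **Grip:** the gripper's pads are too long to fit under the handle's cap. My first two closings caught the cap's rim, so I gripped the handle squarely by its 34 mm cap instead.
- **Lowering:** I lifted the pawl clear by about 10 mm. Then I turned the crank back at about 0.36 rad/s at first and 0.24 rad/s near the end, with pauses. The lamp never came down faster than about 9 mm/s by command.
- **Landing:** the push on the handle stayed near 5 N until about 47.3 mm of travel, then faded to about 0 at 49.7 mm, where I stopped.
- **Pawl:** on the way down it met a tooth after about 4.5 mm, so it rests on a tooth rather than fully down. For a moment I pressed on it with about 7 N, then eased to near zero before opening the jaws.
- **Last checks:** the top camera's depth shows the lamp top about 50 mm lower than at the start, agreeing with the crank travel. The handle stayed where I released it, at about 2.1 rad against 2.08 before. The force on the tool was about 0. The dish and objective look unmoved in the picture, though the objective now lies in shadow.
- **Not checked:** I did not see the lamp's foot touching the plate, because the column hides it in the side view; that rests on the felt force and the depth. I also did not compare pictures of the other bystanders, but the arm felt no unexpected contact.

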